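# Pharmacy returns bin: carton past the self-closing flap

### The arm

A 7-joint arm with a two-finger parallel gripper is mounted at the origin on the work surface. World frame = base frame: x ahead of the robot, y to its left, z up, the work surface at z = 0. Lengths are in m, angles in degrees, forces in N, time in s.
With the tool pointing down it reaches from about 0.425 to 1.025 m from the base axis. Payload 9.4 kg.
Tool frame: the origin (TCP) lies on the centre line of the jaws, within the pads' length; the fingertips stand 22 mm ahead of it and the grasp point (between the pads) lies 3 mm ahead of it (ctrl.tip_extent is the distance from the TCP to the fingertips, in m); z points along the fingers, y is the direction in which the jaws open and shut (so a half turn about z gives the same grasp; the last joint's range is limited). The gripper opens to 85 mm and grips with 20 to 120 N. Pads are 22 mm wide; open, the fingers measure 114 mm over their backs; the gripper's body (76 mm by 85 mm) begins 54 mm behind the grasp point. The pads swing forward as they close: fully open they stand 13 mm farther back than shut.
Start: joints at [59.089, 34.337, -0.143, 91.639, 0.103, 54.024, -4.572], TCP at [0.324, -0.649, 0.253] pointing down, gripper open.
Joint ranges: [-147.43, 147.43], [-19.82, 112.94], [-74.19, 73.91], [6.32, 146.72], [-59.91, 239.91], [6.04, 106.73], [-150.56, 150.56]. Speed limits (degrees/s): [127.2, 127.2, 172.46, 172.46, 180, 180, 180].

### API

Orientations are given as [roll, pitch, yaw] about the fixed x, y, z axes, in that order (R = Rz(yaw) Ry(pitch) Rx(roll)).
In Python, from workcell import ctrl gives the robot as it stands.
- The arm moves only by the shell command python3 -m handwheel 'ROWS' [FORCE]. ROWS is JSON, a list of rows, each a list of 5 numbers: the gripper's target within -1 to 1 (fully open at 1, half-way at 0, shut at -1), then the shift along the tool's x, y, z in cm, then the turn about the tool's z in rad. A call has 1 to 5 rows; each row shifts and turns the pose as measured when the row begins, along the tool's axes as they then stand; what a row does not reach is not made up. A row lasts 1/12 s, in which the tool goes at most 41.7 mm and 7.16 degrees, less where a joint would pass 70% of its speed; a pose out of reach is approached as far as the arm can. A call with a gripper value outside its range is refused whole. The fingers move at their own pace and stop on an object; FORCE is the grip in N (left out, the last holds). Time passes only in rows, so rows that do not move let the fingers close. It gives the time, the measured TCP pose, the force and the opening at its end, in the units of the state.
- ctrl.state(): the state, without advancing time (a new reading comes with each control period).
- ctrl.grab_frame(name): name is "side" or "top"; returns a dict with "color" (420x560x3 uint8, blue, green, red), "intrinsics" (3x3 intrinsics, pixels), "position" and "attitude" of the camera in the world. Camera axes: x right, y up, looking along -z (the intrinsics and any distortion apply to the point x, -y, -z); pixel columns grow to the right and rows downward; lengths in m; the calibration is good to about 2 mm. A picture is of the moment at which its call begins. There is no depth.
- ctrl.close_job(): hands the job in, once; it reports no verdict.
The state is a dict: "clock": time; "joints": joint angles; "qvel": joint speeds; "joint_torque": joint torques, N m; "eef_pos": TCP position; "orientation": TCP orientation; "wrist_force": force on the tool from outside, world axes, zero at the start; "ft_torque": the same for the moment, N m; "gripper_width": finger opening in m.
Only numpy, scipy, OpenCV 4.12 (cv2) and the standard library are available. Lean on these libraries where they do the work, as an engineer would, in place of code of your own. Each camera call takes 0.05 s, during which the arm holds its last target.

### The job

Return the green-and-white carton: push the blue self-closing flap of the returns bin open with one finger and, while that finger keeps it open, push the carton along the deck with the other finger until it drops into the bin behind the flap; then draw back so that the flap swings shut by itself. Do not lift the carton and do not push the flap open with the carton. Leave the red carton, the brown bottle and the jar where they stand.

Things in the scene. Friction and masses are not known exactly. Their poses are not given: they have to be found in the camera images.
- bin: Returns bin, fixed, origin on the counter below mid-gateway. x: push direction (away from the robot, turned up to 0.3 rad), y left. x -150 to 0 mm: flat white deck, top at 100 mm, with side walls 40 mm higher, inner faces at y = +-85 mm, open above and in front. x 0 to 200 mm: lilac bin, open above, inside y +-85 mm, floor at 6 mm, rim at 96 mm. The blue flap stands across the lane at x = 0.
- deck_edge (a point): Middle of the deck's far edge, on the deck's top (bin frame 0, 0, 100 mm), just under the shut flap: here the carton tips over into the bin. Same axes as the bin.
- flap (a joint): Flap angle about its upright hinge, rad: 0 shut (across the lane), at most 1.5 (open, swung away from the robot over the bin). Hinge at the left, bin frame x = 2, y = +83 mm. A damped spring always shuts it, within about a second: 0.15 N m when shut, 0.27 N m at 1.2 rad. It cannot swing towards the robot. Nothing is above it.
- flap_panel: The blue flap, a plate 5 mm thick, 160 mm long and 48 mm high with a yellow strip at its free (right) end. Origin on the hinge at deck height; the plate runs along its own -y axis from 3 to 163 mm and stands from 4 to 52 mm above the deck. Its own +x axis is the side away from the robot.
- carton: The carton to return, white with a green band, lying on the deck: 38 mm (its x, along the push) by 56 mm (its y) by 24 mm high, about 50 g, origin at the centre of its underside. Its centre starts 50 to 80 mm in front of the flap and 5 to 45 mm right of the lane's middle, turned up to 0.2 rad in the bin's frame.
- red_carton: Bystander: white carton with a red band, 45 x 60 x 50 mm high, on the counter beside the bin; origin at the centre of its underside.
- amber_bottle: Bystander: brown medicine bottle with a white cap, 44 mm diameter, 90 mm tall, standing on the counter beside the bin; origin at the centre of its underside.
- jar: Bystander: white ointment jar with a blue cap, 56 mm diameter, 55 mm tall, standing on the counter beside the bin; origin at the centre of its underside.

How it is judged:
By the outcome, as a careful person would: the job done as asked, in the order asked, and still so for the second after the job is handed in, with the robot touching nothing.
It also fails if it takes over 38 s, if anything falls off the work surface, if the arm or the gripper's body presses on something with over 40 N, if the wrist force passes 120 N, or if a joint passes its speed limit or range.

## Working session

There is one attempt and no reset: what is moved stays moved. The work goes in short steps, Python scripts to look and compute and a shell command to move; the robot and the scene stay as the last step left them, time stands still between calls to the robot, and variables do not carry over. Pictures are saved under pics/ and viewed, and the job is handed in when it is done.

```bash
mkdir -p pics; ls
python3 - <<'E'
from workcell import ctrl
import cv2
print(ctrl.state(), ctrl.tip_extent)
for n in("side","top"):
    f=ctrl.grab_frame(n); cv2.imwrite(f"pics/{n}0.png",f["color"]); print(n,f["intrinsics"],f["position"],f["attitude"],[k for k in f])
E
```

```text
pics
{'clock': 0.0, 'joints': array([59.08937329, 34.38569172, -0.14480303, 91.67981773,  0.10249202,
       54.02481377, -4.57408883]), 'qvel': array([-0.08005671, -0.03039383,  0.07250694, -0.05219578,  0.0305037 ,
        0.07426198, -0.07069801]), 'joint_torque': array([ 4.90986949e-04, -7.76443505e+01,  1.56516418e+00, -2.58013505e+01,
        1.24055965e-02,  9.02253116e-03,  1.32565106e-05]), 'eef_pos': array([ 0.32346359, -0.64835835,  0.25240929]), 'orientation': array([-1.79910177e+02,  8.25944318e-03,  2.65163809e+01]), 'wrist_force': array([-0.09633881,  0.21945414, -0.12535411]), 'ft_torque': array([-0.04529353, -0.08100366,  0.00924341]), 'gripper_width': 0.085685345181366} 0.022
side [[514.84247251   0.         284.19612933]
 [  0.         514.84247251 209.10429647]
 [  0.           0.           1.        ]] [ 0.29783527 -0.58819273  0.91599822] [ 3.97538156e+01 -2.65276642e-02 -2.78302236e+01] ['color', 'intrinsics', 'position', 'attitude']
top [[413.59493737   0.         277.54749881]
 [  0.         413.59493737 210.66770663]
 [  0.           0.           1.        ]] [0.51675555 0.02699489 0.85420254] [  9.37287978   0.46968806 -88.50443148] ['color', 'intrinsics', 'position', 'attitude']
```

View pics/side0.png

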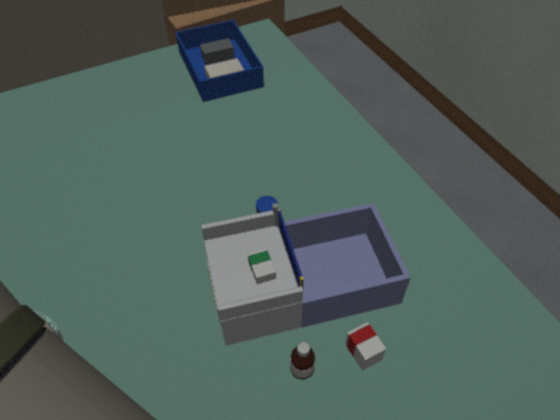

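View pics/top0.png

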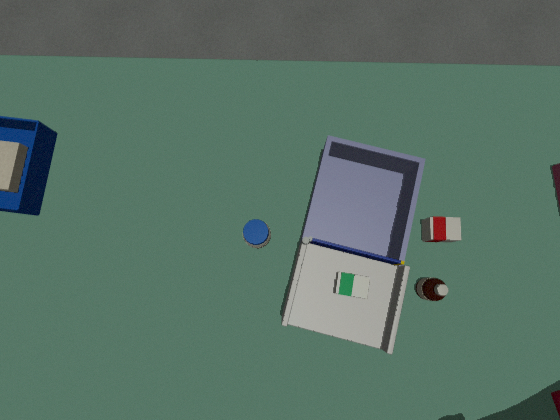

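The side view shows the deck and carton at (262,265), and the flap's top edge from (278,210) to (300,280). In the top view the lane points up and slightly right. The carton is at (353,285), the flap runs from (307,241) to (403,262), the jar is on the left, and the bottle and red carton are on the right.

```bash
cat > h.py <<'E'
import numpy as np, cv2
from workcell import ctrl
from scipy.spatial.transform import Rotation as R
def ray(f,uv):
    K=f["intrinsics"]; u,v=uv
    d=np.array([(u-K[0,2])/K[0,0],-(v-K[1,2])/K[1,1],-1.])
    return np.array(f["position"]),R.from_euler('xyz',f["attitude"],degrees=True).apply(d)
def onz(f,uv,z):
    p,d=ray(f,uv); return p+d*(z-p[2])/d[2]
def proj(f,P):
    c=R.from_euler('xyz',f["attitude"],degrees=True).inv().apply(np.asarray(P)-f["position"]); K=f["intrinsics"]
    return np.array([K[0,2]+K[0,0]*c[0]/-c[2],K[1,2]+K[1,1]*c[1]/c[2]])
def B(o,yaw,p):
    return np.asarray(o)+R.from_euler('z',yaw).apply(p)
E
python3 - <<'E'
from h import *
f=ctrl.grab_frame("top");c=f["color"][225:360,275:415]
cv2.imwrite("pics/topz.png",cv2.resize(c,None,fx=5,fy=4.4*5/4.4*0+4.4,interpolation=cv2.INTER_CUBIC) if 0 else cv2.resize(c,None,fx=4,fy=4,interpolation=cv2.INTER_CUBIC))
f=ctrl.grab_frame("side");c=f["color"][195:345,195:310]
cv2.imwrite("pics/sidez.png",cv2.resize(c,None,fx=4,fy=4,interpolation=cv2.INTER_CUBIC))
E
```

```text
(no output)
```

View pics/topz.png

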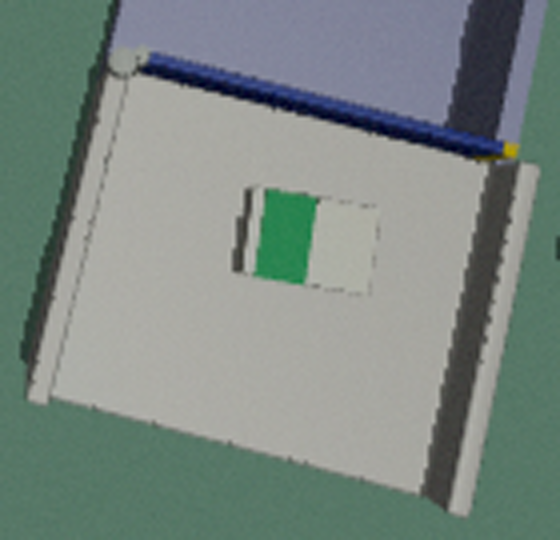

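View pics/sidez.png

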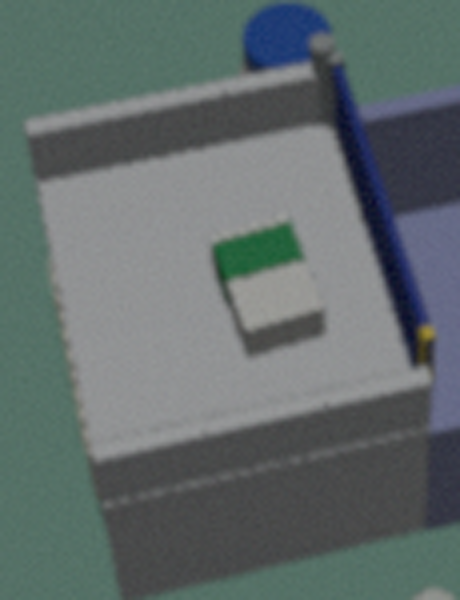

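Run:
```python
from h import *
f=ctrl.grab_frame("top"); s=ctrl.grab_frame("side")
T=lambda x,y,z: onz(f,(275+(x+.5)/4-.5,225+(y+.5)/4-.5),z)
S=lambda x,y,z: onz(s,(195+(x+.5)/4-.5,195+(y+.5)/4-.5),z)
def show(n,pts):
    for k,p in pts.items(): print(n,k,p.round(4))
t=dict(LinR=T(127,77,.14),LinF=T(49,401,.14),LoutF=T(29,402,.14),RinR=T(518,164,.14),RinF=T(450,511,.14),RoutF=T(468,516,.14),flapL=T(148,60,.152),flapR=T(518,151,.152),c1=T(249,187,.124),c2=T(380,206,.124),c3=T(371,295,.124),c4=T(245,274,.124))
d=dict(LoutF=S(27,122,.14),RF=S(94,460,.14),RR=S(430,378,.14),flapL=S(334,68,.152),flapR=S(427,330,.152),c1=S(291,222,.124),c2=S(323,308,.124),c3=S(247,333,.124),c4=S(213,243,.124))
show('top',t);show('side',d)
a=lambda v:np.arctan2(v[1],v[0])
print('yaws',a(t['LinR']-t['LinF']),a(t['RinR']-t['RinF']),a(t['flapL']-t['flapR'])-np.pi/2,a(t['LinF']-t['RinF'])-np.pi/2,a(d['RR']-d['RF']),a(d['flapL']-d['flapR'])-np.pi/2)
for n,q in(('t',t),('s',d)):
    c=sum(q[k] for k in('c1','c2','c3','c4'))/4; print(n,'carton',c,a(q['c1']+q['c4']-q['c2']-q['c3'])-np.pi/2,a(q['c1']+q['c2']-q['c3']-q['c4']),np.linalg.norm(q['c1']-q['c2']),np.linalg.norm(q['c1']-q['c4']))
print('lane width',np.linalg.norm(t['LinF']-t['RinF']))
```

```text
top LinR [ 0.5776 -0.0153  0.14  ]
top LinF [0.4412 0.0153 0.14  ]
top LoutF [0.4405 0.0236 0.14  ]
top RinR [ 0.5447 -0.1827  0.14  ]
top RinF [ 0.4016 -0.1514  0.14  ]
top RoutF [ 0.3998 -0.1587  0.14  ]
top flapL [ 0.584  -0.0234  0.152 ]
top flapR [ 0.5496 -0.1794  0.152 ]
top c1 [ 0.5323 -0.0702  0.124 ]
top c2 [ 0.5256 -0.1271  0.124 ]
top c3 [ 0.4876 -0.1229  0.124 ]
top c4 [ 0.495  -0.0686  0.124 ]
side LoutF [0.4409 0.0211 0.14  ]
side RF [ 0.398  -0.1606  0.14  ]
side RR [ 0.5427 -0.1919  0.14  ]
side flapL [ 0.5816 -0.0265  0.152 ]
side flapR [ 0.5494 -0.1764  0.152 ]
side c1 [ 0.5311 -0.0796  0.124 ]
side c2 [ 0.5225 -0.129   0.124 ]
side c3 [ 0.4862 -0.1249  0.124 ]
side c4 [ 0.4936 -0.0733  0.124 ]
yaws -0.22069533909912042 -0.21590114661870388 -0.2171556915654873 -0.23325530237839587 -0.213071329686253 -0.21126039566901889
t carton [ 0.51012524 -0.09718534  0.124     ] -0.1266521155598297 -0.07790302444927232 0.057342466990074274 0.03733489732137645
s carton [ 0.50834652 -0.10169112  0.124     ] -0.1563422106411576 -0.14020537282502546 0.050127489904392086 0.037977408463046994
lane width 0.17126652803196352
```

```bash
cat >> h.py <<'E'
BO=np.array([.566,-.1005,0]); BY=-.217
def inb(p): return R.from_euler('z',-BY).apply(np.asarray(p)-BO)
def togo(bx,by,z,phi=33):
    s=ctrl.state(); p=s["eef_pos"]; o=R.from_euler('xyz',s["orientation"],degrees=True)
    d=o.inv().apply(B(BO,BY,[bx,by,z])-p)*100
    psi=np.degrees(BY)+phi+90; t=-np.radians((psi-s["orientation"][2]+180)%360-180)
    print("t",s["clock"],"bin",(inb(p)*1000).round(1),"rpy",s["orientation"].round(1),"F",s["wrist_force"].round(1)); print("togo cm",d.round(2),"turn",round(t,3))
E
python3 -c "
from h import *
togo(-.066,.0225,.25)"
python3 -m handwheel '[[1,4,0,0,-0.12],[1,4,0,0,-0.12],[1,4,0,0,-0.12],[1,4,0,0,-0.12],[1,4,0,0,-0.12]]'
python3 -c "
from h import *
togo(-.066,.0225,.25)"
```

```text
t 0.3 bin [-118.7 -587.4  253. ] rpy [-180.     0.    26.5] F [-0.4  0.5 -0.4]
togo cm [ 42.44 -44.12   0.32] turn -1.467
clock: 0.72
eef_pos: [0.4682, -0.5278, 0.2513]
orientation: [-179.9, 0.5, 61.0]
wrist_force: [-0.1, -0.5, -0.6]
gripper_width: 0.0857
t 0.7167 bin [  -3.5 -438.3  251.3] rpy [-179.9    0.5   61. ] F [-0.1 -0.5 -0.6]
togo cm [ 42.38 -19.13  -0.17] turn -0.865
```

```bash
python3 -m handwheel '[[1,3.5,-2,0,-0.12],[1,3.5,-2,0,-0.12],[1,4,-1,0,-0.12],[1,4,-0.5,0,-0.12],[1,4,0,0,-0.12]]'
python3 -c "
from h import *
togo(-.066,.0225,.25)"
```

```text
clock: 1.13
eef_pos: [0.4691, -0.319, 0.2492]
orientation: [-179.9, 0.4, 96.8]
wrist_force: [1.3, 0.3, -0.5]
gripper_width: 0.0855
t 1.1333 bin [ -47.6 -234.2  249.2] rpy [-179.9    0.4   96.8] F [ 1.3  0.3 -0.5]
togo cm [24.84  6.74 -0.25] turn -0.239
```

```bash
python3 -m handwheel '[[1,4,1,0,-0.12],[1,4,1,0,-0.12],[1,4,1,0,0],[1,4,1,0,0],[1,4,1,0,0]]'
python3 -c "
from h import *
togo(-.066,.0225,.2)"
```

```text
clock: 1.55
eef_pos: [0.4576, -0.1121, 0.2487]
orientation: [-180.0, 0.4, 111.7]
wrist_force: [1.1, 0.8, 1.0]
gripper_width: 0.0853
t 1.55 bin [-103.3  -34.7  248.7] rpy [-180.     0.4  111.7] F [1.1 0.8 1. ]
togo cm [2.68 6.3  4.85] turn 0.019
```

```bash
python3 -m handwheel '[[1,1,2.2,1,0.01],[1,1,2.2,1,0.01],[1,0.7,1.9,1.5,0],[1,0,0,1.3,0],[1,0,0,0,0]]'
python3 - <<'E'
from h import *
togo(-.066,.0225,.16)
f=ctrl.grab_frame("top");c=f["color"][190:360,255:455]
cv2.imwrite("pics/topz1.png",cv2.resize(c,None,fx=3.5,fy=3.5,interpolation=cv2.INTER_CUBIC))
f=ctrl.grab_frame("side");c=f["color"][140:345,160:410]
cv2.imwrite("pics/sidez1.png",cv2.resize(c,None,fx=2.9,fy=2.9,interpolation=cv2.INTER_CUBIC))
E
```

```text
clock: 1.97
eef_pos: [0.5073, -0.0519, 0.2016]
orientation: [179.7, 0.5, 111.2]
wrist_force: [-1.2, -0.2, -1.0]
gripper_width: 0.0853
t 1.9667 bin [-67.8  34.9 201.6] rpy [179.7   0.5 111.2] F [-1.2 -0.2 -1. ]
togo cm [-1.09 -0.56  4.17] turn 0.01
```

View pics/topz1.png

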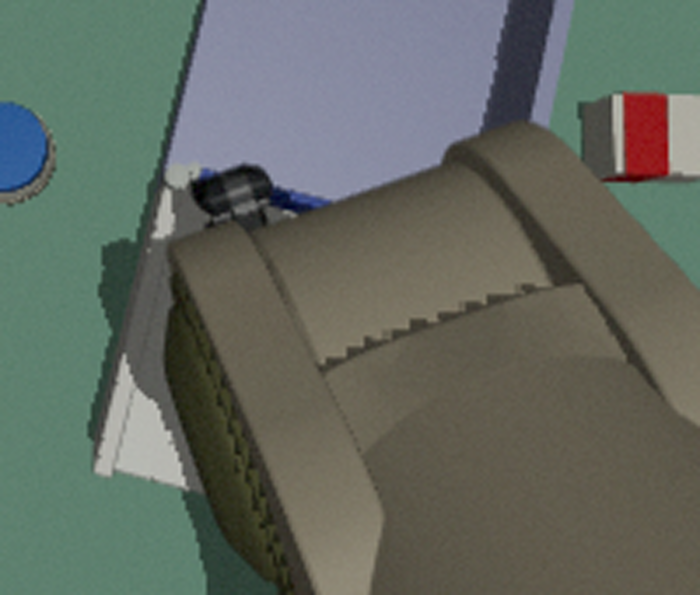

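View pics/sidez1.png

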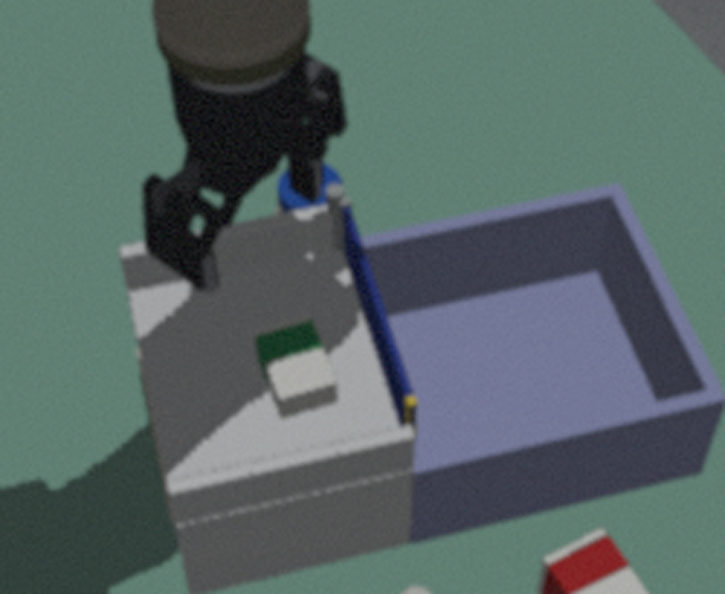

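Run:
```python
from h import *
s=ctrl.state(); o=R.from_euler('xyz',s["orientation"],degrees=True); f=ctrl.grab_frame("side")
for ty in(-.0425,-.057,.0425,.057):
  for x in(-.011,.011):
    print(ty,x,[ ((proj(f,s["eef_pos"]+o.apply([x,ty,z]))-[160,140])*2.9).round(0).tolist() for z in(.009,.022,.035)])
```

```text
-0.0425 -0.011 [[220.0, 287.0], [221.0, 300.0], [223.0, 313.0]]
-0.0425 0.011 [[194.0, 268.0], [196.0, 281.0], [198.0, 294.0]]
-0.057 -0.011 [[203.0, 302.0], [205.0, 315.0], [207.0, 327.0]]
-0.057 0.011 [[177.0, 283.0], [179.0, 296.0], [181.0, 308.0]]
0.0425 -0.011 [[315.0, 204.0], [316.0, 218.0], [316.0, 230.0]]
0.0425 0.011 [[289.0, 187.0], [290.0, 200.0], [291.0, 213.0]]
0.057 -0.011 [[330.0, 191.0], [331.0, 204.0], [331.0, 217.0]]
0.057 0.011 [[305.0, 174.0], [305.0, 187.0], [306.0, 200.0]]
```

```bash
python3 -m handwheel '[[1,-1,-0.5,1,0.01],[1,0,0,1.5,0],[1,0,0,1.6,0],[1,0,0,1,0],[1,0,0,0,0]]'
python3 - <<'E'
from h import *
togo(-.066,.0225,.13)
f=ctrl.grab_frame("side");c=f["color"][140:345,160:410]
cv2.imwrite("pics/sidez2.png",cv2.resize(c,None,fx=2.9,fy=2.9,interpolation=cv2.INTER_CUBIC))
E
```

```text
clock: 2.53
eef_pos: [0.507, -0.0732, 0.1535]
orientation: [179.3, 0.9, 109.8]
wrist_force: [-0.2, -0.8, 0.1]
gripper_width: 0.0856
t 2.5333 bin [-63.5  14.  153.5] rpy [179.3   0.9 109.8] F [-0.2 -0.8  0.1]
togo cm [0.89 0.22 2.33] turn -0.013
```

View pics/sidez2.png

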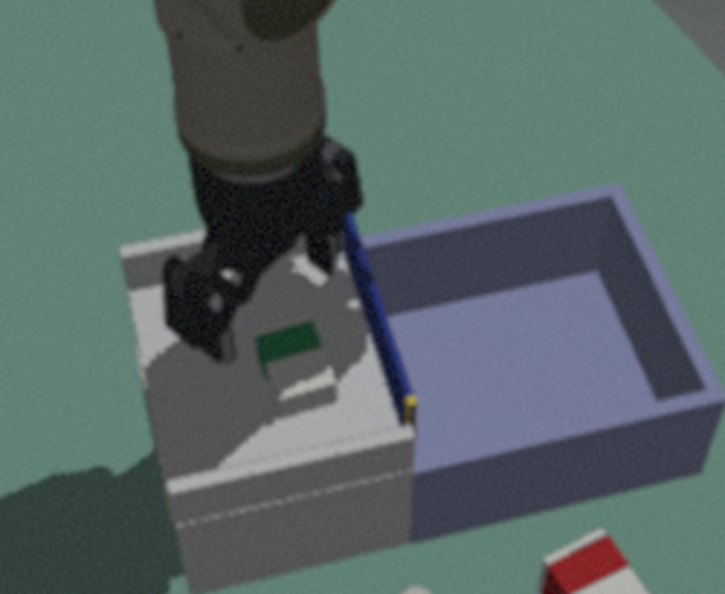

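Finger B (tip at about (225,360) in the crop) is behind the carton. Finger A (320,265) stands just ahead of the flap, near its hinge.

```bash
python3 -m handwheel '[[1,0.5,0,0,0],[1,0.3,0.2,0,0],[1,0,0,1,0],[1,0,0,1,0],[1,0,0,0,0]]'
python3 - <<'E'
from h import *
togo(-.066,.0225,.12)
f=ctrl.grab_frame("side");c=f["color"][140:345,160:410]
cv2.imwrite("pics/sidez3.png",cv2.resize(c,None,fx=2.9,fy=2.9,interpolation=cv2.INTER_CUBIC))
E
```

```text
clock: 3.0
eef_pos: [0.5074, -0.0671, 0.1352]
orientation: [179.1, 1.1, 109.6]
wrist_force: [0.4, 0.7, -0.2]
gripper_width: 0.0851
t 3.0 bin [-64.4  20.  135.2] rpy [179.1   1.1 109.6] F [ 0.4  0.7 -0.2]
togo cm [ 0.32 -0.03  1.52] turn -0.017
```

View pics/sidez3.png

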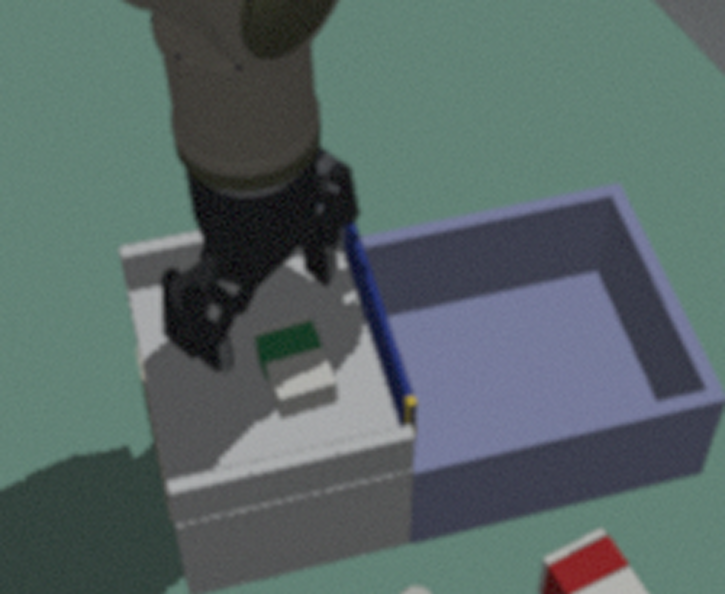

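Run:
```python
from h import *
s=ctrl.state(); o=R.from_euler('xyz',s["orientation"],degrees=True); f=ctrl.grab_frame("side")
P=lambda p:((proj(f,p)-[160,140])*2.9).round(0).tolist()
for ty in(-.0425,-.057,.0425,.057):
  for x in(-.011,.011):
    q=s["eef_pos"]+o.apply([x,ty,.009]); print(ty,x,P(q),(inb(q)*1000).round())
for p in [(-.056,-.01,.124),(-.075,-.01,.124),(-.075,-.01,.1),(0,0,.1),(-.15,-.085,.14),(-.15,.085,.1),(0,-.085,.14)]: print(p,P(B(BO,BY,p)))
```

```text
-0.0425 -0.011 [235.0, 368.0] [-94. -12. 126.]
-0.0425 0.011 [211.0, 348.0] [-106.    7.  126.]
-0.057 -0.011 [218.0, 382.0] [-107.  -20.  126.]
-0.057 0.011 [194.0, 363.0] [-118.   -1.  126.]
0.0425 -0.011 [328.0, 286.0] [-22.  33. 128.]
0.0425 0.011 [304.0, 269.0] [-34.  52. 127.]
0.057 -0.011 [343.0, 273.0] [-10.  41. 128.]
0.057 0.011 [319.0, 256.0] [-22.  60. 127.]
(-0.056, -0.01, 0.124) [294.0, 354.0]
(-0.075, -0.01, 0.124) [265.0, 360.0]
(-0.075, -0.01, 0.1) [266.0, 381.0]
(0, 0, 0.1) [374.0, 343.0]
(-0.15, -0.085, 0.14) [167.0, 477.0]
(-0.15, 0.085, 0.1) [126.0, 291.0]
(0, -0.085, 0.14) [413.0, 418.0]
```

The overlay agrees: finger B's corner is at bin (-94,-12) mm, aimed at the middle of the carton's rear face (265,362). Finger A's corner is 10 mm before the flap. I'll lower it now.

```bash
python3 -m handwheel '[[1,0,0,0.9,0],[1,0,0,0.8,0],[1,0,0,0.2,0],[1,0,0,0,0]]'
python3 - <<'E'
from h import *
togo(-.049,.0205,.118)
f=ctrl.grab_frame("side");c=f["color"][140:345,160:410]
cv2.imwrite("pics/sidez4.png",cv2.resize(c,None,fx=2.9,fy=2.9,interpolation=cv2.INTER_CUBIC))
E
```

```text
clock: 3.43
eef_pos: [0.5083, -0.0671, 0.1153]
orientation: [179.1, 1.1, 109.6]
wrist_force: [0.3, -0.1, -0.3]
gripper_width: 0.0851
t 3.4333 bin [-63.5  20.2 115.3] rpy [179.1   1.1 109.6] F [ 0.3 -0.1 -0.3]
togo cm [-0.75  1.25 -0.24] turn -0.017
```

View pics/sidez4.png

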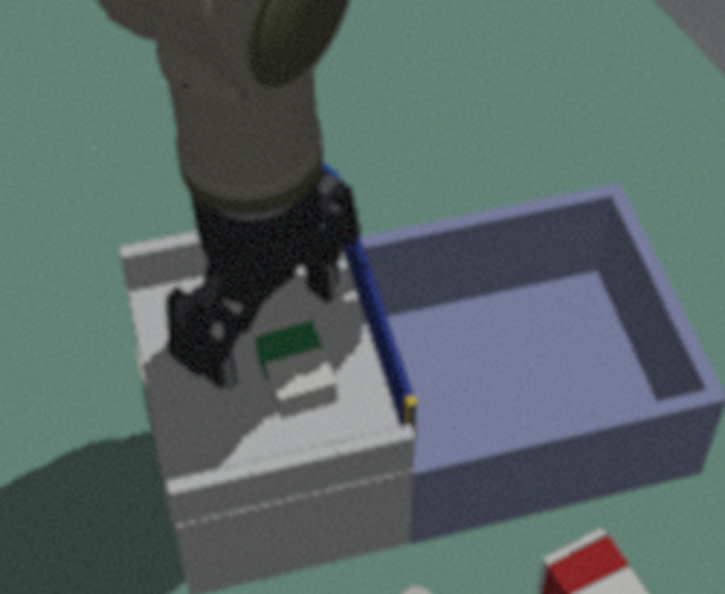

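```bash
python3 -m handwheel '[[1,-0.3,0.5,-0.1,0],[1,-0.3,0.5,0,0],[1,-0.3,0.5,0,0],[1,0,0,0,0]]'
python3 - <<'E'
from h import *
togo(-.04,.0205,.117)
f=ctrl.grab_frame("side");c=f["color"][140:345,160:410]
cv2.imwrite("pics/sidez5.png",cv2.resize(c,None,fx=2.9,fy=2.9,interpolation=cv2.INTER_CUBIC))
E
```

```text
clock: 3.82
eef_pos: [0.5223, -0.0702, 0.1169]
orientation: [179.5, 1.0, 109.8]
wrist_force: [-4.2, 0.5, 4.6]
gripper_width: 0.0855
t 3.8167 bin [-49.2  20.1 116.9] rpy [179.5   1.  109.8] F [-4.2  0.5  4.6]
togo cm [-0.46  0.8   0.01] turn -0.014
```

View pics/sidez5.png

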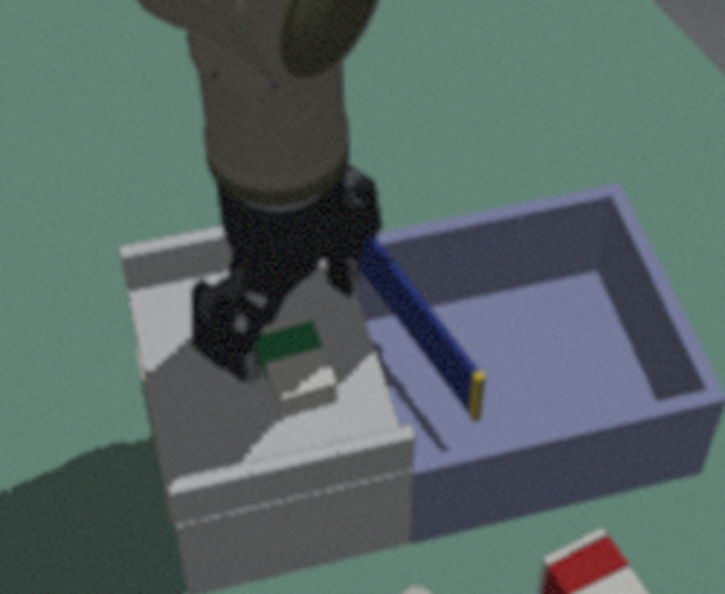

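The flap is already open by roughly 20–25° (strip at (478,395)) and the carton hasn't been touched yet, so the order is right. I'll keep pushing straight along the lane.

```bash
python3 -m handwheel '[[1,-0.3,0.5,0,0],[1,-0.3,0.5,0,0],[1,-0.3,0.5,0,0],[1,-0.3,0.5,0,0],[1,0,0,0,0]]'
python3 - <<'E'
from h import *
togo(-.02,.0205,.117)
f=ctrl.grab_frame("side");c=f["color"][140:345,160:410]
cv2.imwrite("pics/sidez6.png",cv2.resize(c,None,fx=2.9,fy=2.9,interpolation=cv2.INTER_CUBIC))
E
```

```text
clock: 4.28
eef_pos: [0.5366, -0.0726, 0.1188]
orientation: [-179.6, 0.8, 110.2]
wrist_force: [-5.2, -4.0, 6.0]
gripper_width: 0.085
t 4.2833 bin [-34.7  20.9 118.8] rpy [-179.6    0.8  110.2] F [-5.2 -4.   6. ]
togo cm [-0.83  1.22  0.18] turn -0.006
```

View pics/sidez6.png

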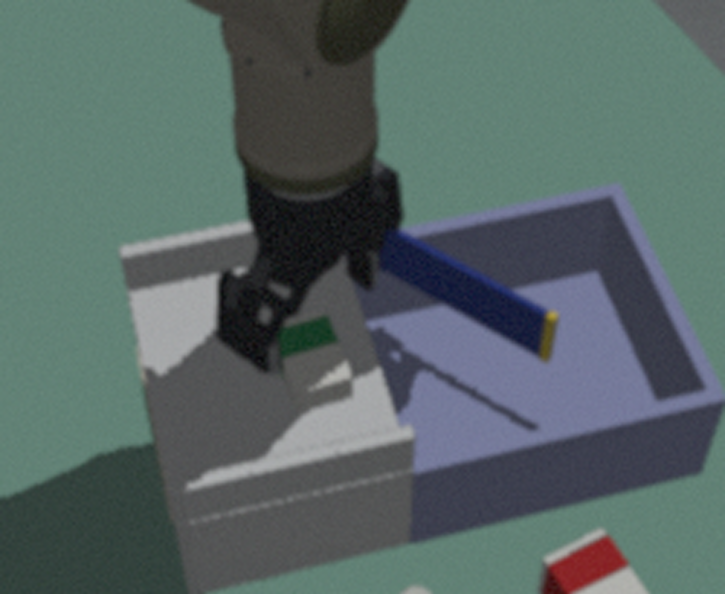

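Flap is at about 50° and the carton has moved about 12 mm, square to the lane. The finger bears slightly left of its middle, so I'll ease right a little.

```bash
python3 -m handwheel '[[1,-0.4,0.4,0.1,0],[1,-0.4,0.4,0.1,0],[1,-0.4,0.4,0.1,0],[1,-0.4,0.4,0.1,0],[1,0,0,0,0]]'
python3 - <<'E'
from h import *
togo(0,.0155,.117)
f=ctrl.grab_frame("side");c=f["color"][140:345,160:410]
cv2.imwrite("pics/sidez7.png",cv2.resize(c,None,fx=2.9,fy=2.9,interpolation=cv2.INTER_CUBIC))
E
```

```text
clock: 4.75
eef_pos: [0.5486, -0.0761, 0.1194]
orientation: [-178.9, 0.4, 111.0]
wrist_force: [-2.8, -5.8, 3.7]
gripper_width: 0.0852
t 4.75 bin [-22.2  20.1 119.4] rpy [-178.9    0.4  111. ] F [-2.8 -5.8  3.7]
togo cm [-1.61  1.61  0.22] turn 0.008
```

View pics/sidez7.png

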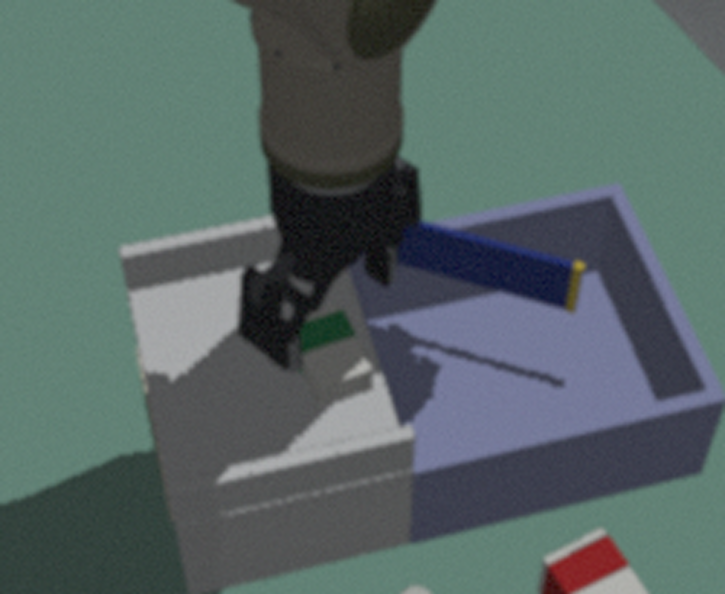

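```bash
python3 -m handwheel '[[1,-0.5,0.5,0.2,0],[1,-0.5,0.5,0.1,0],[1,-0.5,0.5,0.1,0],[1,-0.4,0.5,0.1,0],[1,0,0,0,0]]'
python3 - <<'E'
from h import *
togo(.02,.0155,.117)
f=ctrl.grab_frame("side");c=f["color"][140:345,160:410]
cv2.imwrite("pics/sidez8.png",cv2.resize(c,None,fx=2.9,fy=2.9,interpolation=cv2.INTER_CUBIC))
E
```

```text
clock: 5.22
eef_pos: [0.5667, -0.0851, 0.1187]
orientation: [-178.3, 0.3, 111.4]
wrist_force: [-1.9, -4.3, 3.6]
gripper_width: 0.085
t 5.2167 bin [ -2.6  15.2 118.7] rpy [-178.3    0.3  111.4] F [-1.9 -4.3  3.6]
togo cm [-1.23  1.9   0.12] turn 0.015
```

View pics/sidez8.png

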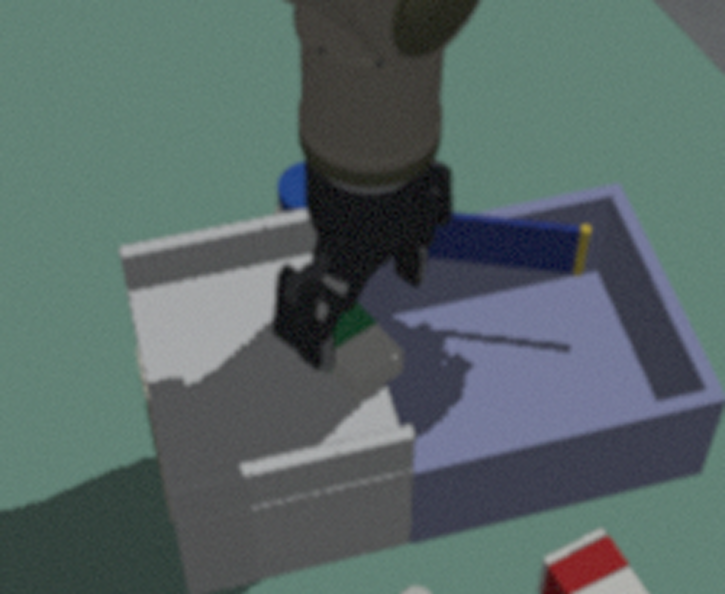

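Flap is about 80° open and well clear of the carton, whose front edge (about (390,345)) now hangs over the deck edge. I'll keep going.

```bash
python3 -m handwheel '[[1,-0.4,0.5,0.1,0],[1,-0.4,0.5,0.1,0],[1,-0.4,0.5,0.1,0],[1,0,0,0,0]]'
python3 - <<'E'
from h import *
togo(.035,.0155,.117)
f=ctrl.grab_frame("side");c=f["color"][140:345,160:410]
cv2.imwrite("pics/sidez9.png",cv2.resize(c,None,fx=2.9,fy=2.9,interpolation=cv2.INTER_CUBIC))
E
```

```text
clock: 5.6
eef_pos: [0.582, -0.0917, 0.1183]
orientation: [-178.0, 0.3, 111.5]
wrist_force: [-1.8, -3.7, 1.6]
gripper_width: 0.0852
t 5.6 bin [ 13.7  12.  118.3] rpy [-178.     0.3  111.5] F [-1.8 -3.7  1.6]
togo cm [-0.9   1.96  0.07] turn 0.016
```

View pics/sidez9.png

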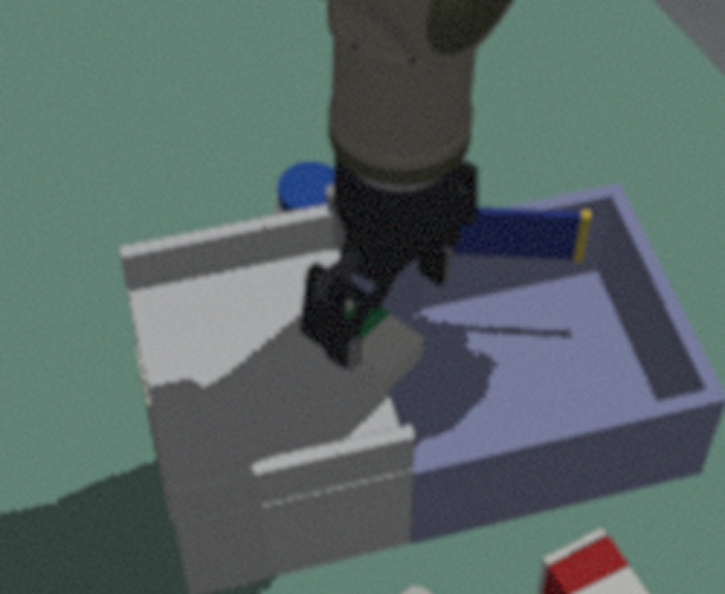

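```bash
python3 -m handwheel '[[1,-0.4,0.6,0.1,0],[1,-0.4,0.6,0.1,0],[1,-0.3,0.5,0.1,0],[1,0,0,0,0]]'
python3 - <<'E'
from h import *
togo(.035,.0155,.117)
f=ctrl.grab_frame("side");c=f["color"][140:345,160:410]
cv2.imwrite("pics/sidez10.png",cv2.resize(c,None,fx=2.9,fy=2.9,interpolation=cv2.INTER_CUBIC))
E
```

```text
clock: 5.98
eef_pos: [0.6014, -0.0959, 0.1183]
orientation: [-178.0, 0.4, 111.5]
wrist_force: [-1.4, -3.1, 0.5]
gripper_width: 0.0854
t 5.9833 bin [ 33.6  12.1 118.3] rpy [-178.     0.4  111.5] F [-1.4 -3.1  0.5]
togo cm [0.21 0.32 0.12] turn 0.017
```

View pics/sidez10.png

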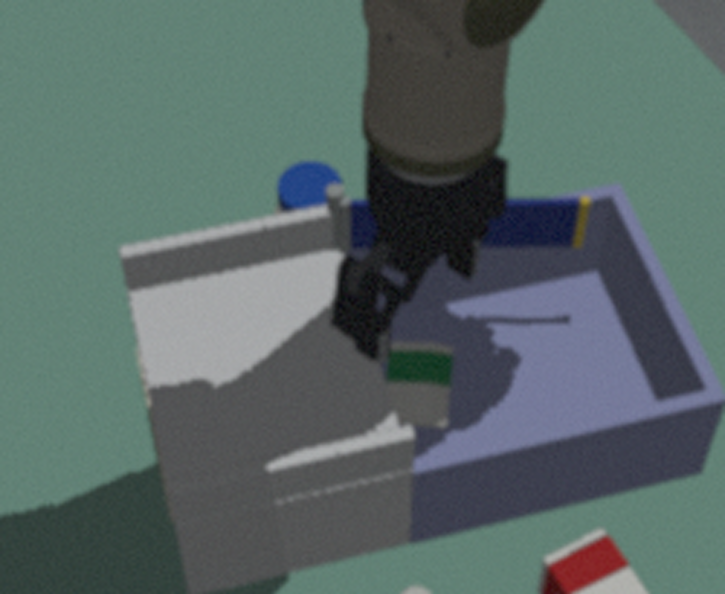

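The carton now shows at (420,385), beyond the deck edge. I'll check whether it has settled on the bin floor.

```bash
python3 -m handwheel '[[1,0,0,0,0],[1,0,0,0,0],[1,0,0,0,0]]'
python3 - <<'E'
from h import *
f=ctrl.grab_frame("side");c=f["color"][230:310,270:370]
cv2.imwrite("pics/sidez11.png",cv2.resize(c,None,fx=7,fy=7,interpolation=cv2.INTER_CUBIC))
E
```

```text
clock: 6.28
eef_pos: [0.6005, -0.0975, 0.1182]
orientation: [-177.9, 0.4, 111.4]
wrist_force: [-1.9, -2.5, 3.8]
gripper_width: 0.0852
```

View pics/sidez11.png

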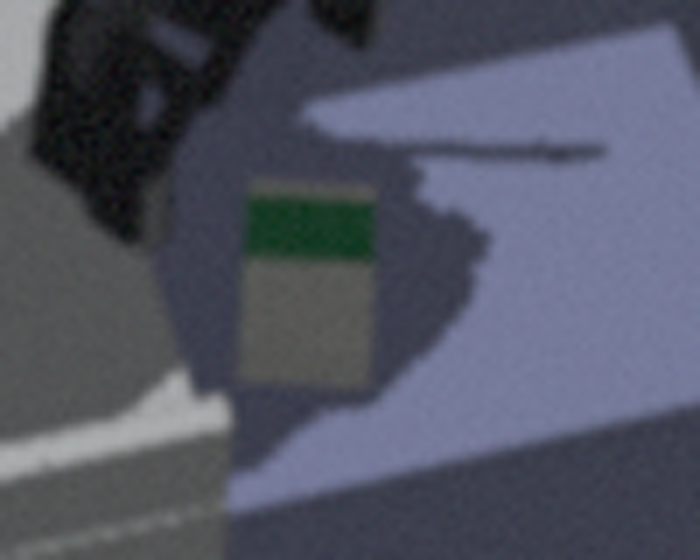

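The carton lies flat on the bin floor (about (307,285) in the full image), clear of the finger. Drawing back along the lane.

```bash
python3 -m handwheel '[[1,0.5,-0.8,-0.1,0],[1,0.6,-0.9,-0.1,0],[1,0.6,-0.9,0,0],[1,0.6,-0.9,0,0],[1,0.6,-0.9,0,0]]'
python3 - <<'E'
from h import *
togo(-.09,.0155,.12)
E
```

```text
clock: 6.75
eef_pos: [0.5486, -0.088, 0.1225]
orientation: [-178.2, 0.6, 111.1]
wrist_force: [0.4, -3.1, 2.7]
gripper_width: 0.0851
t 6.75 bin [-19.7   8.5 122.5] rpy [-178.2    0.6  111.1] F [ 0.4 -3.1  2.7]
togo cm [ 4.47 -5.46  0.37] turn 0.01
```

```bash
python3 -m handwheel '[[1,0.7,-1,0,0],[1,0.7,-1,0,0],[1,0.7,-1,0,0],[1,0.7,-1,0,0],[1,0.7,-1,0,0]]'
python3 - <<'E'
from h import *
togo(-.09,.0155,.12)
f=ctrl.grab_frame("side");c=f["color"][140:345,160:410]
cv2.imwrite("pics/sidez12.png",cv2.resize(c,None,fx=2.9,fy=2.9,interpolation=cv2.INTER_CUBIC))
E
```

```text
clock: 7.17
eef_pos: [0.4815, -0.0695, 0.1243]
orientation: [-178.3, 0.5, 111.3]
wrist_force: [-0.2, 0.6, 0.1]
gripper_width: 0.0855
t 7.1667 bin [-89.2  12.  124.3] rpy [-178.3    0.5  111.3] F [-0.2  0.6  0.1]
togo cm [0.34 0.14 0.43] turn 0.013
```

View pics/sidez12.png

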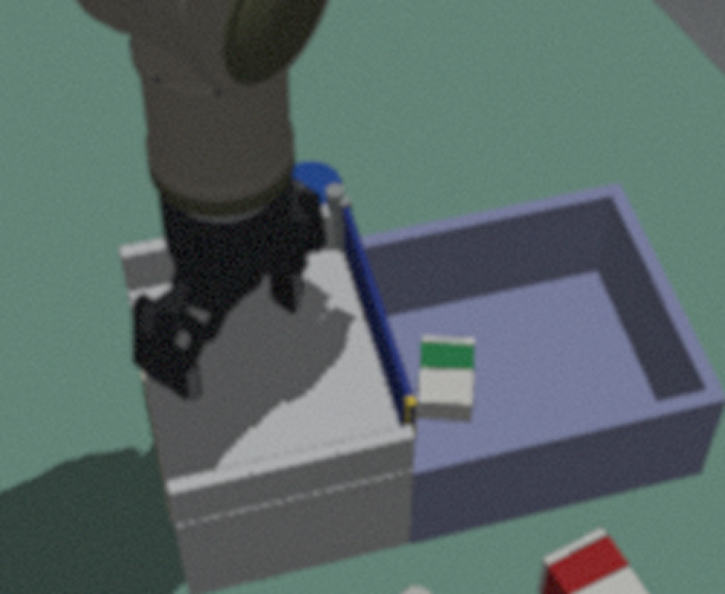

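The flap is shut and the carton sits in the bin. I'll raise the gripper clear and check the bystanders.

```bash
python3 -m handwheel '[[1,0.2,0,-2,0],[1,0,0,-3,0],[1,0,0,-3,0],[1,0,0,-3,0],[1,0,0,0,0]]'
python3 -m handwheel '[[1,0,0,0,0],[1,0,0,0,0],[1,0,0,0,0]]'
python3 - <<'E'
from h import *
for n in("side","top"):
    f=ctrl.grab_frame(n); a=cv2.imread(f"pics/{n}0.png"); cv2.imwrite(f"pics/{n}_end.png",f["color"])
    # bystander centroids before/after
    if n=="top":
        for nm,(x0,x1,y0,y1),ch in(("jar",(235,280,210,255),0),("red",(420,470,210,250),2),("bottle",(412,455,270,308),2)):
            for im in(a,f["color"]):
                r=im[y0:y1,x0:x1].astype(int); m=(r[...,ch]-r[...,1]>25); v,u=np.nonzero(m); print(nm,u.mean().round(2),v.mean().round(2),m.sum())
togo(-.09,.0155,.23)
E
```

```text
clock: 7.63
eef_pos: [0.4747, -0.0599, 0.2368]
orientation: [-177.8, 0.1, 111.9]
wrist_force: [0.0, -0.1, 0.2]
gripper_width: 0.0853
clock: 7.88
eef_pos: [0.4736, -0.059, 0.2374]
orientation: [-177.9, 0.1, 112.0]
wrist_force: [-0.1, 0.3, 0.0]
gripper_width: 0.0856
jar 20.2 21.56 503
jar 20.2 21.56 503
red 18.8 18.82 330
red 18.78 18.66 336
bottle 20.53 20.44 109
bottle nan nan 0
t 7.9833 bin [-99.2  20.6 237.1] rpy [-1.779e+02  1.000e-01  1.120e+02] F [ 0.5 -0.2 -0.2]
togo cm [-0.94  0.5   0.69] turn 0.024<stdin>:8: RuntimeWarning: Mean of empty slice.
  ret = ret.dtype.type(ret / rcount)
```

View pics/side_end.png

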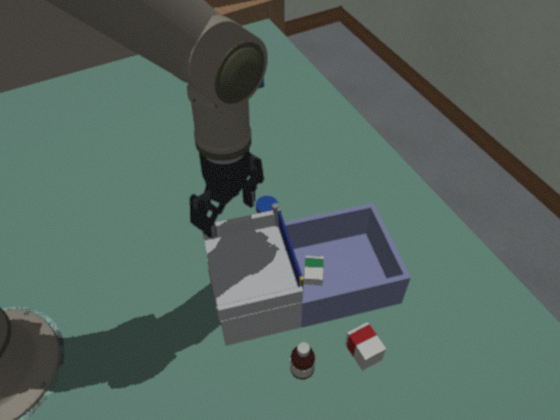

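View pics/top_end.png

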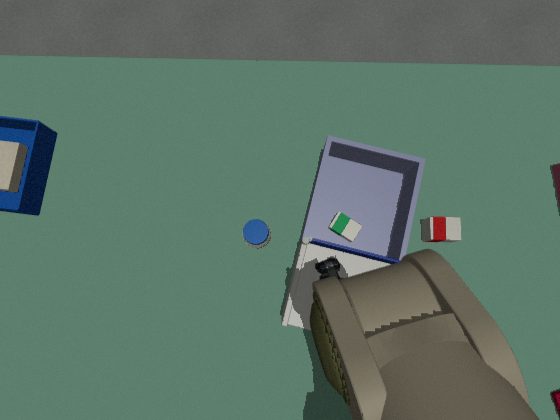

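The carton is in the bin (side view (314,270)) and the flap is shut. The jar and red carton are where they were. The arm hides the bottle from the top camera, but the side view shows it at (303,360), as at the start.

```bash
python3 -c "
from workcell import ctrl
print(ctrl.close_job())"
```

```text
the job is handed in; nothing more can be done
None
```

The carton is in the returns bin and the job is handed in, at about 8 s on the robot's clock. One finger opened the flap and held it open. The other finger then pushed the carton along the deck until it dropped in, and I drew back so the flap shut by itself.

- **Final checks:** the pictures show the carton lying on the bin floor and the flap shut. The gripper is raised clear, with the wrist force near zero. The highest reading I saw was about 8 N.
- **Bystanders:** the jar and the red carton have not moved in the top view (within 0.2 pixel).
- **Top-view check of the bottle failed:** the arm hid the bottle from the top camera, so I confirmed it only by eye in the side view, where it stands as at the start.
- **Flap contact:** the flap began to open slightly earlier than I had worked out, so the opening finger probably met it high up, near its knuckle. The carton did not touch the flap in any picture I took.

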